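# Put the breakfast boards away by thickness

## Task

Put the two washed breakfast boards from the dish drainer away in the board stand, each upright and fully home in the slot cut for its thickness; they look alike, so pinch each one to feel how thick it is. The slotted comb sits loosely in its tray, so feel for the slot and ease the board in gently, without forcing or dropping it. Leave the other things on the worktop where they are.

Things in the scene. Friction and masses are not known exactly. Their poses are not given: they have to be found in the camera images.
- board_1: one of two like wooden breakfast boards, 170 long x 120 high, 100 to 240 g, standing on its long edge in the drainer; rounded corners, a hanging hole near one corner. One of the two is 9 mm thick, the other 13 mm (it is not said which). Origin: middle of its lower edge; x along its length, y through its thickness, z up. Upper edge 120 mm above the origin: pinch it there, mid-length, from above
- board_2: one of two like wooden breakfast boards, 170 long x 120 high, 100 to 240 g, standing on its long edge in the drainer; rounded corners, a hanging hole near one corner. One of the two is 9 mm thick, the other 13 mm (it is not said which). Origin: middle of its lower edge; x along its length, y through its thickness, z up. Upper edge 120 mm above the origin: pinch it there, mid-length, from above
- stand: board stand, fixed to the worktop: dark metal drip tray, 186 (x) x 176 (y) mm, 14 high; in it a loose wooden comb: two slotted cross rails, 18 mm thick, across the stand at x = -56 and +56 mm, with three slots in line along x, tooth tops at z = 52 mm, slot floor at z = 18 mm. Origin: centre of the tray's underside, z up. Pressing a board on the stand with more than 30 N counts as forcing
- slot_narrow (a point): where the 11 mm wide slot (for a 9 mm board) has the middle of its floor when the comb stands in mid position: y = +45 mm in the stand's frame, z = 18 mm; axes as the stand's, the slot runs along x. The real slot lies up to 8 mm to either side along y, with the comb
- slot_middle (a point): where the 15 mm wide slot (for a 13 mm board) has the middle of its floor when the comb stands in mid position: y = 0 mm in the stand's frame, z = 18 mm; axes as the stand's, the slot runs along x. The real slot lies up to 8 mm to either side along y, with the comb
- slot_wide (a point): as the other two for the 19 mm wide slot, y = -45 mm: the 17 mm board of the set, 120 high, stands in it already and stays. The comb is loose in its tray: it starts up to 8 mm to either side of mid position along y, all slots together (no pose given shows it); its rubber feet slide only when pushed along y with 8 N or more, and give 1 mm per 8 N (3 mm at most) when pressed down
- drainer: dish drainer, fixed: grey plastic tray 190 (x) x 176 (y) mm with three pairs of steel wire hoops along x, 67 mm high. Origin: centre of its underside, z up. The boards stand on its floor (z = 10 mm) between the hoops at y = 0 and y = +52 mm, either board in either place; a white saucer, 140 mm high, part of the drainer, stands at y = -52 mm
- mug: green mug, 89 wide, 91 high (mm), a bystander, to be left alone; origin at the centre of its underside
- salt: salt shaker, 44 wide, 90 high (mm), a bystander, to be left alone; origin at the centre of its underside
- garlic: garlic bulb, 54 wide, 53 high (mm), a bystander, to be left alone; origin at the centre of its underside
- lemon: lemon, 78 x 55, 56 high (mm), a bystander, to be left alone; origin at the centre of its underside
- peeler: white peeler, 170 x 25, 18 high (mm), a bystander, to be left alone; origin at the centre of its underside
- honey: honey jar with a red lid, 65 wide, 100 high (mm), a bystander, to be left alone; origin at the centre of its underside
- teaspoon: steel teaspoon, 130 x 27, 11 high (mm), a bystander, to be left alone; origin at the centre of its underside

How it is judged (in metres and radians):
On the way:
1. one board stands home in the narrow or the middle slot (((y of board_1 in the frame of stand between 0.033 and 0.057 m and x of board_1 in the frame of stand between -0.025 and 0.025 m and z of board_1 in the frame of stand between 0.014 and 0.021 m and angle between board_1's own z axis and vertical below 0.1 rad and angle between the y axis of board_1 and the y axis of stand, either way round below 0.1 rad) or (y of board_1 in the frame of stand between -0.012 and 0.012 m and x of board_1 in the frame of stand between -0.025 and 0.025 m and z of board_1 in the frame of stand between 0.014 and 0.021 m and angle between board_1's own z axis and vertical below 0.1 rad and angle between the y axis of board_1 and the y axis of stand, either way round below 0.1 rad) or (y of board_2 in the frame of stand between 0.033 and 0.057 m and x of board_2 in the frame of stand between -0.025 and 0.025 m and z of board_2 in the frame of stand between 0.014 and 0.021 m and angle between board_2's own z axis and vertical below 0.1 rad and angle between the y axis of board_2 and the y axis of stand, either way round below 0.1 rad) or (y of board_2 in the frame of stand between -0.012 and 0.012 m and x of board_2 in the frame of stand between -0.025 and 0.025 m and z of board_2 in the frame of stand between 0.014 and 0.021 m and angle between board_2's own z axis and vertical below 0.1 rad and angle between the y axis of board_2 and the y axis of stand, either way round below 0.1 rad))), for 0.2 s.
At the end, for the whole second after the job is handed in: both boards at rest in the stand, the 9 mm one in the 11 mm slot, the 13 mm one in the 15 mm slot: within 12 mm of the slot's mid position across, 25 mm of the stand's middle along the slot, lower edge within 3 mm of the slot floor, upright and in line within 0.1 rad ((((y of board_1 in the frame of stand between 0.033 and 0.057 m and x of board_1 in the frame of stand between -0.025 and 0.025 m and z of board_1 in the frame of stand between 0.014 and 0.021 m and angle between board_1's own z axis and vertical below 0.1 rad and angle between the y axis of board_1 and the y axis of stand, either way round below 0.1 rad) and (y of board_2 in the frame of stand between -0.012 and 0.012 m and x of board_2 in the frame of stand between -0.025 and 0.025 m and z of board_2 in the frame of stand between 0.014 and 0.021 m and angle between board_2's own z axis and vertical below 0.1 rad and angle between the y axis of board_2 and the y axis of stand, either way round below 0.1 rad)) or ((y of board_2 in the frame of stand between 0.033 and 0.057 m and x of board_2 in the frame of stand between -0.025 and 0.025 m and z of board_2 in the frame of stand between 0.014 and 0.021 m and angle between board_2's own z axis and vertical below 0.1 rad and angle between the y axis of board_2 and the y axis of stand, either way round below 0.1 rad) and (y of board_1 in the frame of stand between -0.012 and 0.012 m and x of board_1 in the frame of stand between -0.025 and 0.025 m and z of board_1 in the frame of stand between 0.014 and 0.021 m and angle between board_1's own z axis and vertical below 0.1 rad and angle between the y axis of board_1 and the y axis of stand, either way round below 0.1 rad))) and linear speed of each of board_1, board_2 below 0.02 m/s); the robot touches nothing.
It fails at once if a board or the gripper presses on or strikes the stand with more than 30 N (contact force between any of board_1, board_2, the fingers and stand above 30 N).
It fails at once if a bystander is moved by more than 20 mm (distance of any of mug, salt, garlic, lemon, peeler, honey, teaspoon from where it was at the start of the episode above 0.02 m).
It also fails if it takes over 67 s, if anything falls off the work surface, if the arm or the gripper's body presses on something with over 40 N, if the wrist force passes 120 N, or if a joint passes its speed limit or range.

## Robot

A 6-joint arm with a two-finger parallel gripper is mounted at the origin on a cart in front of the work surface, level with it; the furniture and walls round the work are solid. World frame = base frame: x ahead of the robot, y to its left, z up, the work surface at z = 0. Lengths are in mm, angles in rad, forces in N, time in s.
With the tool pointing down it reaches from about 275 to 1000 mm from the base axis. Payload 8.4 kg.
Tool frame: the origin (TCP) lies between the finger pads; the fingertips stand 8 mm ahead of it and the grasp point (between the pads) lies 11 mm behind it (tcp_to_tips is the distance from the TCP to the fingertips, in mm); z points along the fingers, y is the line along which they close (so a half turn about z gives the same grasp; the last joint's range is limited). The gripper opens to 85 mm and grips with 20 to 120 N. Pads are 22 mm wide; open, the fingers measure 114 mm over their backs; the gripper's body (76 mm by 85 mm) begins 54 mm behind the grasp point. The pads swing forward as they close: fully open they stand 13 mm farther back than shut.
Start: joints at [-1.298, 0.353, 1.633, -0, 1.155, -0.002], TCP at [169.595, -601.553, 239.281] pointing down, gripper open.
Joint ranges: [-2.63, 2.63], [-0.92, 2.1], [0.06, 2.66], [-1.3, 4.44], [0, 2.69], [-3.02, 3.02]. Speed limits (rad/s): [2.22, 2.22, 2.79, 3.14, 3.14, 3.14].

## Interface

Orientations are given as [roll, pitch, yaw] about the fixed x, y, z axes, in that order (R = Rz(yaw) Ry(pitch) Rx(roll)).
In Python, from rig import * gives the robot as it stands.
- The arm moves only by the tool step_arm, never from a script. Its argument "motion" is a list of rows, each an object with "claw": the finger opening in mm, from 0 to 85.4; "delta_pos": the shift along the tool's x, y, z in mm, a list of three; "turn": the turn about the tool's z in rad. In form: [{"claw": claw, "delta_pos": [dx, dy, dz], "turn": turn}, ...]. A call has 1 to 8 rows; each row shifts and turns the commanded pose from where the row before left it, along the tool's axes as they then stand; what a row does not reach is not made up. A row lasts 1/12 s, in which the tool goes at most 41.7 mm and 7.16 degrees, less where a joint would pass 70% of its speed; a pose out of reach is approached as far as the arm can. A call is refused whole if a number of a shift passes 41.7 or a number of a turn 0.125, either way. A call with a gripper value outside its range is refused whole. The fingers move at their own pace and stop on an object; "force" is the grip in N (left out, the last holds). Time passes only in rows, so rows that do not move let the fingers close. It gives the time, the measured TCP pose, the force, the opening and the grip force at its end, in the units of the state.
- sense(): the state, without advancing time (a new reading comes with each control period).
- grab_frame(name): name is "scene" or "top" or "wrist"; returns a dict with "img" (384x512x3 uint8, red, green, blue), "vertical_fov" (degrees; the focal length in pixels is half the picture's height over the tangent of half this angle, whatever the lens; pixels are square), "cx", "cy" (the principal point, pixels), "R" (3x3) and "t" (3): a world point X has camera coordinates R X + t. Camera axes: x right, y down, z forward; pixel columns grow to the right and rows downward; lengths in mm; the calibration is good to about 2 mm. A picture is of the moment at which its call begins. There is no depth.
- sign_off(): hands the job in; it is judged then, once.
The state is a dict: "clock": time; "qpos": joint angles; "qvel": joint speeds; "joint_efforts": joint torques, N m; "eef_pos": TCP position; "tcp_rot": TCP orientation; "contact_force": force on the tool from outside, world axes, zero at the start; "wrist_torque": the same for the moment, N m; "opening": opening from 0.0 (shut) to 1.0 (fully open); "grasp_force": force on a finger pad.
Only numpy, scipy, OpenCV 4.12 (cv2) and the standard library are available. Lean on these libraries where they do the work, as an engineer would, in place of code of your own. Each camera call takes 0.05 s, during which the arm holds its last target. There are 200 camera calls.

## Working session

There is one attempt and no reset: what is moved stays moved. The work goes in short steps, Python scripts to look and compute and a tool call to move; the robot and the scene stay as the last step left them, time stands still between calls to the robot, and variables do not carry over. Pictures are saved under pics/ and viewed, at most 10 in all, crops included, and the job is handed in when it is done.

Besides the shell and the picture viewer there is one more tool, called after "Call:" as name([rows], argument=value, ...), one row to a line, values as JSON. step_arm: Moves the arm, as the interface text tells. Its arguments: {"type":"object","properties":{"motion":{"type":"array","items":{"type":"object","properties":{"claw":{"type":"number"},"delta_pos":{"type":"array","items":{"type":"number"}},"turn":{"type":"number"}}}},"force":{"type":"number"}},"required":["motion"]}

```bash
mkdir -p pics; cat > h.py <<'E'
from rig import *
import numpy as np, cv2, json, pickle
def cam(n):
    f=grab_frame(n); f['f']=f['img'].shape[0]/2/np.tan(np.radians(f['vertical_fov'])/2); return f
def onplane(f,u,v,z):
    R=np.array(f['R']);t=np.array(f['t']);C=-R.T@t
    d=R.T@np.array([(u-f['cx'])/f['f'],(v-f['cy'])/f['f'],1.]); return C+d*(z-C[2])/d[2]
def proj(f,X):
    c=np.array(f['R'])@np.array(X,float)+np.array(f['t']); return c[:2]/c[2]*f['f']+[f['cx'],f['cy']]
def save(f,n): cv2.imwrite('pics/'+n,f['img'][:,:,::-1])
E
python3 - <<'E'
from h import *
F={n:cam(n) for n in('scene','top')}
pickle.dump(F,open('F.pkl','wb'))
for n in F:
    f=F[n]; R=np.array(f['R']); print(n,f['f'],f['cx'],f['cy'],-R.T@np.array(f['t']),R[2]); 
    im=cv2.resize(f['img'],(800,600)); cv2.imwrite(f'pics/{n}0.png',im[:,:,::-1])
print(sense())
E
```

```text
scene 378.66027096190635 254.16783619249327 190.42718320317474 [288.69292147 573.56682982 456.80393036] [ 0.39612022 -0.79125236 -0.46584168]
top 388.34570128787 260.0128943340043 197.57441143782845 [456.50042315 -65.16595098 893.01233779] [ 0.18183779  0.00838783 -0.98329276]
{'clock': 0.1, 'qpos': array([-1.29841094e+00,  3.53539731e-01,  1.63407831e+00,  6.58883163e-06,
        1.15516009e+00, -2.41733457e-03]), 'qvel': array([ 8.13647516e-04, -1.85854513e-03, -3.45689326e-05,  2.47591238e-04,
       -8.23018579e-04, -1.59414930e-03]), 'joint_efforts': array([-4.63673841e-04, -6.06358910e+01, -3.42819679e+01,  1.34620277e-05,
        3.92734772e-03,  6.25924230e-06]), 'eef_pos': array([ 169.47861083, -601.15397297,  238.65325492]), 'tcp_rot': array([-3.14040720e+00, -8.89036272e-06,  2.74800053e-01]), 'contact_force': array([ 0.32526488, -0.595324  , -0.0877557 ]), 'wrist_torque': array([0.00330831, 0.01743131, 0.04265144]), 'grasp_force': 0.0, 'opening': 1.0014374813560143}
```

View pics/top0.png

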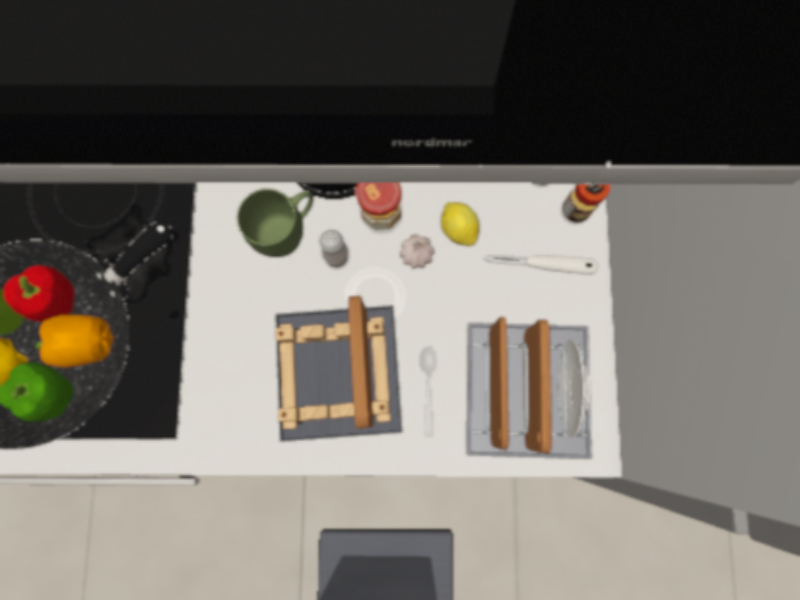

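View pics/scene0.png

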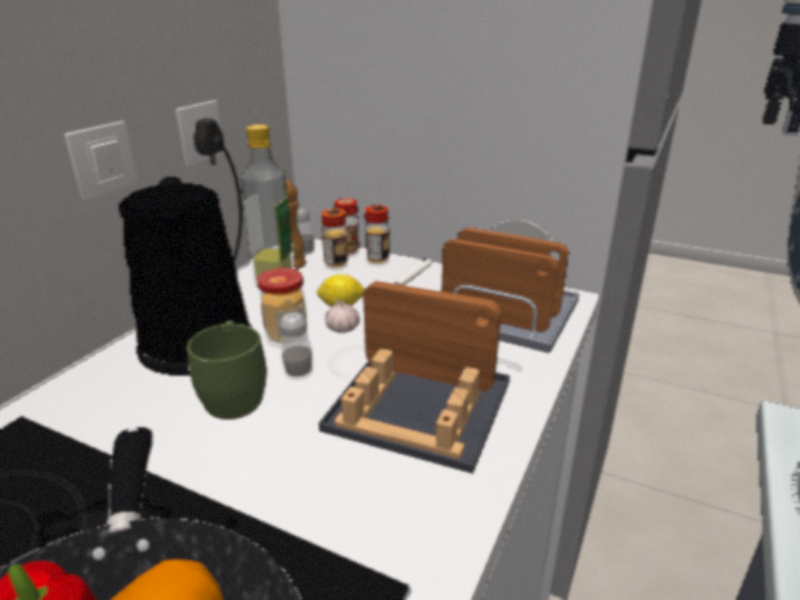

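The top view shows the stand (tray corners about (277,313), (395,307), (400,432), (281,440) at 800x600) with the resident board in its right slot. The drainer is at (468..590, 325..457), with boards at columns ~500 and ~540. The scene view confirms this. Next I zoom in on both.

```bash
python3 - <<'E'
from h import *
F=pickle.load(open('F.pkl','rb'))
t=F['top']['img']; s=F['scene']['img']
a=cv2.resize(t[190:300,170:390],(800,400),interpolation=cv2.INTER_CUBIC)
cv2.imwrite('pics/ztop.png',a[:,:,::-1])
a=cv2.resize(s[135:305,200:380],(635,600),interpolation=cv2.INTER_CUBIC)
cv2.imwrite('pics/zscene.png',a[:,:,::-1])
E
```

```text
(no output)
```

View pics/ztop.png

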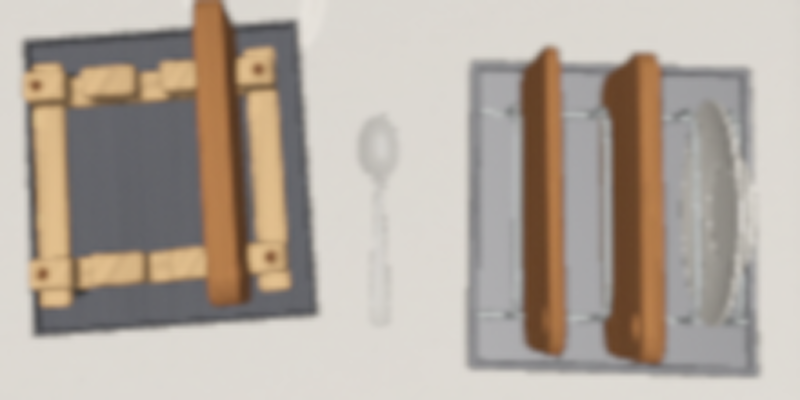

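View pics/zscene.png

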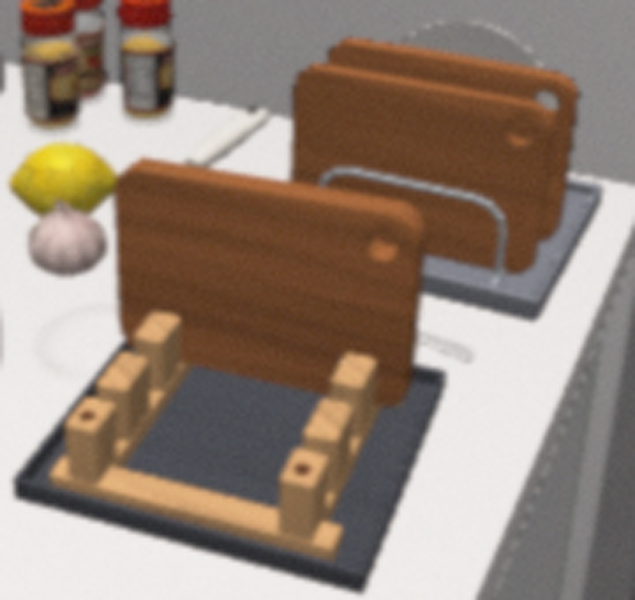

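The zoomed top view gives these positions:
- The drainer's left board has its top edge strip at x 548–563 (thin). The right board's strip is at 637–662 (thicker).
- The slots lie between the tooth tops.

The scene zoom gives the top edges from the other view. Next I compute positions and triangulate heights.

```bash
python3 - <<'E'
from h import *
F=pickle.load(open('F.pkl','rb')); T,S=F['top'],F['scene']
tp=lambda p:(170+p[0]/3.636,190+p[1]/3.636)
sp=lambda p:(200+p[0]/3.528,135+p[1]/3.529)
def ray(f,p):
    R=np.array(f['R']);C=-R.T@np.array(f['t']);d=R.T@np.array([(p[0]-f['cx'])/f['f'],(p[1]-f['cy'])/f['f'],1.]);return C,d/np.linalg.norm(d)
def tri(a,b):
    c1,d1=ray(T,tp(a));c2,d2=ray(S,sp(b));x=np.linalg.lstsq(np.c_[d1,-d2],c2-c1,rcond=None)[0]
    p,q=c1+d1*x[0],c2+d2*x[1];return ((p+q)/2).round(1),np.linalg.norm(p-q).round(1)
# board top corners: left face edge ends (left side of the top strip)
print('L far/near',tri((549,52),(315,66)),tri((548,345),(540,112)))
print('R far/near',tri((641,60),(345,42)),tri((640,355),(568,78)))
print('stand board far/near',tri((200,5),(140,165)),tri((212,297),(415,205)))
print('teeth left far/near (outer left block top hole)',tri((36,86),(88,415)),tri((42,273),(303,467)))
for n,ps in dict(L=[(548,52),(563,52),(548,345),(564,350)],R=[(640,60),(660,60),(638,355),(663,360)]).items():
    for p in ps: print(n,onplane(T,*tp(p),130).round(1))
c=[onplane(T,*tp(p),14) for p in [(24,42),(297,22),(317,315),(35,335)]]
print('stand c',np.round(c,1)); o=np.mean(c,0); print(o.round(1))
ex=(c[0]+c[1]-c[2]-c[3])/2; yaw=np.arctan2(ex[1],ex[0]); ey=(c[0]+c[3]-c[1]-c[2])/2; print('sizes',np.linalg.norm(ex),np.linalg.norm(ey),yaw,np.arctan2(-ey[0],ey[1]))
Rz=np.array([[np.cos(yaw),-np.sin(yaw)],[np.sin(yaw),np.cos(yaw)]])
for n,ps in dict(far_hole=(36,86),near_hole=(42,273),far_holeR=(259,69),near_holeR=(271,257),farR=[67,80],far2L=(83,82),far2R=(136,80),far3L=(163,78),near1R=(72,272),near2L=(80,270),near2R=(143,267),near3L=(150,266)).items():
    print(n,(Rz.T@(onplane(T,*tp(ps),52)[:2]-o[:2])).round(1))
c=[onplane(T,*tp(p),12) for p in [(472,62),(750,70),(757,375),(468,367)]]
print('drainer',np.mean(c,0).round(1),[np.linalg.norm(c[0]-c[1]).round(),np.linalg.norm(c[0]-c[3]).round()]);ex=(c[0]+c[1]-c[2]-c[3]);print(np.arctan2(ex[1],ex[0]))
E
```

```text
L far/near (array([ 580.9, -181.6,  127.6]), np.float64(8.4)) (array([ 428.5, -176.4,  126. ]), np.float64(1.4))
R far/near (array([ 577.9, -231.7,  126.9]), np.float64(6.2)) (array([ 423.4, -223.9,  131.1]), np.float64(0.4))
stand board far/near (array([605.4,   9.6, 136.4]), np.float64(6.8)) (array([451.5,   0.5, 142.6]), np.float64(0.7))
teeth left far/near (outer left block top hole) (array([575.4, 117.2,  51.7]), np.float64(0.3)) (array([464.2, 108.6,  52.6]), np.float64(0.7))
L [ 584.5 -179.5  130. ]
L [ 584.6 -187.7  130. ]
L [ 428. -176.  130.]
L [ 425.5 -184.3  130. ]
R [ 580.3 -229.6  130. ]
R [ 580.4 -240.5  130. ]
R [ 423.1 -223.2  130. ]
R [ 420.7 -236.2  130. ]
stand c [[608.9 134.2  14. ]
 [622.5 -38.5  14. ]
 [440.7 -52.4  14. ]
 [427.7 119.4  14. ]]
[524.9  40.7  14. ]
sizes 182.1138738883131 172.76332620975202 0.07933480488298925 0.07717999188197149
far_hole [56.4 72.3]
near_hole [-54.8  72.7]
far_holeR [ 56.7 -62.4]
near_holeR [-55.4 -62.2]
farR [58.7 53.5]
far2L [56.7 43.9]
far2R [55.6 12. ]
far3L [55.6 -4.3]
near1R [-55.5  55.1]
near2L [-54.7  50.3]
near2R [-55.7  13.3]
near3L [-55.4   9.1]
drainer [ 502.  -234.1   12. ] [np.float64(175.0), np.float64(188.0)]
-0.025722761007049066
```

Heights check out: board tops about 130, teeth about 52. The comb sits about +5 mm along y, the stand centre is about (525, 41) and its yaw about 0.078. The left board is probably the 9 mm one. The approach first clears the fridge side.

Call:
step_arm([
  {"claw": 40, "delta_pos": [0, -20, 0], "turn": 0.1},
  {"claw": 40, "delta_pos": [5, -30, 0], "turn": 0.1},
  {"claw": 40, "delta_pos": [10, -35, 0], "turn": 0.1},
  {"claw": 40, "delta_pos": [15, -38, 0], "turn": 0},
  {"claw": 40, "delta_pos": [15, -38, 0], "turn": 0},
  {"claw": 40, "delta_pos": [15, -38, 0], "turn": 0},
  {"claw": 40, "delta_pos": [15, -38, 0], "turn": 0},
  {"claw": 40, "delta_pos": [15, -38, 0], "turn": 0},
], force=50)

```text
clock: 0.77
eef_pos: [251.0, -326.2, 239.1]
tcp_rot: [-3.141, 0.0, -0.026]
contact_force: [-0.3, -0.0, -0.2]
opening: 0.471
grasp_force: 0.0
```

Call:
step_arm([
  {"claw": 40, "delta_pos": [20, -32, 0], "turn": 0},
  {"claw": 40, "delta_pos": [28, -32, 0], "turn": 0},
  {"claw": 40, "delta_pos": [32, -30, 0], "turn": 0},
  {"claw": 40, "delta_pos": [36, -20, 0], "turn": 0},
  {"claw": 40, "delta_pos": [36, -10, 0], "turn": 0},
  {"claw": 40, "delta_pos": [36, -10, 0], "turn": 0},
  {"claw": 40, "delta_pos": [36, -5, 0], "turn": 0},
  {"claw": 40, "delta_pos": [15, 0, 0], "turn": 0},
])

```text
clock: 1.43
eef_pos: [495.2, -196.0, 239.2]
tcp_rot: [-3.142, -0.002, -0.023]
contact_force: [-0.8, 0.2, 0.8]
opening: 0.472
grasp_force: 0.0
```

```bash
python3 - <<'E'
from h import *
f=cam('wrist'); save(f,'w1.png'); pickle.dump(f,open('w1.pkl','wb')); s=sense(); print(s['eef_pos'],s['tcp_rot'])
for X in [(506,-182,130),(584,-184,130),(428,-180,130),(501,-234,130)]: print(proj(f,X).round())
E
```

```text
[ 496.12624211 -196.67559795  239.10791524] [ 3.14138905e+00 -2.50726805e-03 -2.30435427e-02]
[245. 179.]
[243.  76.]
[246. 264.]
[309. 183.]
```

View pics/w1.png

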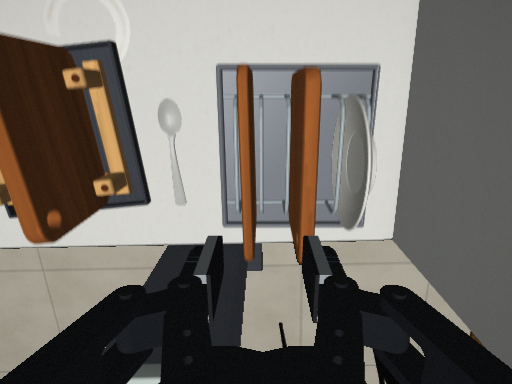

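The wrist view shows the left board's top edge at columns ~239–254 and rows 65–262, within 2–3 mm of the prediction. I now descend over it.

Call:
step_arm([
  {"claw": 40, "delta_pos": [9, -12, 0], "turn": 0},
  {"claw": 40, "delta_pos": [0, 0, 25], "turn": 0},
  {"claw": 40, "delta_pos": [0, 0, 30], "turn": 0},
  {"claw": 40, "delta_pos": [0, 0, 30], "turn": 0},
  {"claw": 40, "delta_pos": [0, 0, 25], "turn": 0},
  {"claw": 40, "delta_pos": [0, 0, 15], "turn": 0},
  {"claw": 40, "delta_pos": [0, 0, 10], "turn": 0},
  {"claw": 40, "delta_pos": [0, 0, 0], "turn": 0},
])

```text
clock: 2.15
eef_pos: [498.7, -185.2, 102.3]
tcp_rot: [-3.14, 0.004, -0.025]
contact_force: [-0.3, -0.0, -0.3]
opening: 0.47
grasp_force: 0.0
```

Call:
step_arm([
  {"claw": 0, "delta_pos": [0, 0, 0], "turn": 0},
  {"claw": 0, "delta_pos": [0, 0, 0], "turn": 0},
  {"claw": 0, "delta_pos": [0, 0, 0], "turn": 0},
  {"claw": 0, "delta_pos": [0, 0, 0], "turn": 0},
  {"claw": 0, "delta_pos": [0, 0, 0], "turn": 0},
  {"claw": 0, "delta_pos": [0, 0, 0], "turn": 0},
])

```text
clock: 2.65
eef_pos: [501.2, -185.9, 105.6]
tcp_rot: [3.141, -0.002, -0.025]
contact_force: [-2.6, -0.4, 6.9]
opening: 0.099
grasp_force: 51.6
```

Opening is about 8.5 mm, so this is the 9 mm board and it goes in the narrow slot. Lifting.

Call:
step_arm([
  {"claw": 0, "delta_pos": [0, 0, -5], "turn": 0},
  {"claw": 0, "delta_pos": [0, 0, -15], "turn": 0},
  {"claw": 0, "delta_pos": [0, 0, -25], "turn": 0},
  {"claw": 0, "delta_pos": [0, 0, -30], "turn": 0},
  {"claw": 0, "delta_pos": [0, 0, -30], "turn": 0},
  {"claw": 0, "delta_pos": [0, 0, -30], "turn": 0},
  {"claw": 0, "delta_pos": [0, 0, -20], "turn": -0.05},
  {"claw": 0, "delta_pos": [0, 0, -5], "turn": -0.054},
])

```text
clock: 3.32
eef_pos: [502.1, -186.1, 268.8]
tcp_rot: [3.139, -0.006, 0.081]
contact_force: [0.2, -0.5, -1.9]
opening: 0.097
grasp_force: 50.5
```

Call:
step_arm([
  {"claw": 0, "delta_pos": [0, -15, 0], "turn": 0},
  {"claw": 0, "delta_pos": [0, -30, 0], "turn": 0},
  {"claw": 0, "delta_pos": [0, -40, 0], "turn": 0},
  {"claw": 0, "delta_pos": [0, -40, 0], "turn": 0},
  {"claw": 0, "delta_pos": [0, -40, 0], "turn": 0},
  {"claw": 0, "delta_pos": [0, -40, 0], "turn": 0},
  {"claw": 0, "delta_pos": [0, -40, 0], "turn": 0},
  {"claw": 0, "delta_pos": [0, -20, 0], "turn": 0},
])

```text
clock: 3.98
eef_pos: [478.8, 82.1, 264.9]
tcp_rot: [-3.14, -0.001, 0.08]
contact_force: [-0.1, -0.5, -1.2]
opening: 0.097
grasp_force: 50.5
```

Call:
step_arm([
  {"claw": 0, "delta_pos": [20, -3, 0], "turn": 0},
  {"claw": 0, "delta_pos": [17, -2, 0], "turn": 0},
  {"claw": 0, "delta_pos": [0, 0, 20], "turn": 0},
  {"claw": 0, "delta_pos": [0, 0, 25], "turn": 0},
  {"claw": 0, "delta_pos": [0, 0, 25], "turn": 0},
  {"claw": 0, "delta_pos": [0, 0, 20], "turn": 0},
  {"claw": 0, "delta_pos": [0, 0, 10], "turn": 0},
  {"claw": 0, "delta_pos": [0, 0, 0], "turn": 0},
])

```text
clock: 4.65
eef_pos: [514.6, 86.3, 162.5]
tcp_rot: [3.141, 0.004, 0.079]
contact_force: [-0.3, -0.5, -1.5]
opening: 0.097
grasp_force: 50.5
```

```bash
python3 - <<'E'
from h import *
s=sense(); print(s['eef_pos'],s['tcp_rot'],s['contact_force'])
F={n:cam(n) for n in('scene','top')}; pickle.dump(F,open('F2.pkl','wb'))
a=cv2.resize(F['scene']['img'][140:310,190:350],(565,600),interpolation=cv2.INTER_CUBIC)
cv2.imwrite('pics/s2.png',a[:,:,::-1])
E
```

```text
[514.64233914  86.25851538 162.51121997] [3.14125748 0.00377927 0.07880638] [-0.30822501 -0.47587123 -1.54410592]
```

View pics/s2.png

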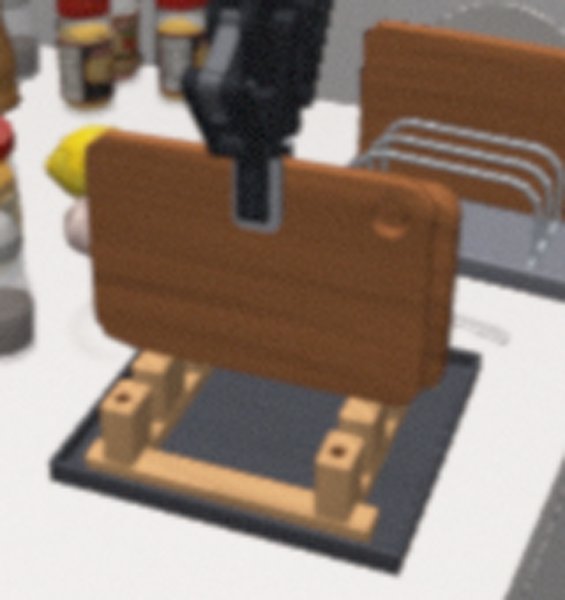

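The board hangs above the slots and level in the scene view, with its lower edge running from crop (135,342) to (390,402). Next I check where that edge is relative to the slot.

```bash
python3 - <<'E'
from h import *
F=pickle.load(open('F2.pkl','rb')); S=F['scene'];T=F['top']
yaw=.078;Rz=np.array([[np.cos(yaw),-np.sin(yaw)],[np.sin(yaw),np.cos(yaw)]]);o=np.array([524.9,40.7])
sp=lambda p:(190+p[0]/3.531,140+p[1]/3.529)
fr=lambda X:(Rz.T@(X[:2]-o)).round(1)
for p,z in [((135,342),67),((250,372),67),((390,402),67),((125,397),52),((339,452),52),((105,135),187),((380,180),187)]: print(p,fr(onplane(S,*sp(p),z)))
# tooth block edges in old scene: outer block right/front, second block left
sp=lambda p:(200+p[0]/3.528,135+p[1]/3.529); S=pickle.load(open('F.pkl','rb'))['scene']
for p in [(88,415),(303,467),(117,412),(100,372),(328,468),(312,418),(147,375),(350,415)]: print('teeth',p,fr(onplane(S,*sp(p),52)))
E
```

```text
(135, 342) [61.3 46.6]
(250, 372) [-2.2 49.1]
(390, 402) [-72.6  47.2]
(125, 397) [55.3 72.1]
(339, 452) [-56.2  73.4]
(105, 135) [67.3 55.8]
(380, 180) [-63.3  52.6]
teeth (88, 415) [55.9 72.6]
teeth (303, 467) [-55.4  71.6]
teeth (117, 412) [43.6 65.1]
teeth (100, 372) [66.1 37.3]
teeth (328, 468) [-66.5  68. ]
teeth (312, 418) [-48.1  34.2]
teeth (147, 375) [42.3 30.8]
teeth (350, 415) [-64.9  25. ]
```

Call:
step_arm([
  {"claw": 0, "delta_pos": [0, -3.7, 0], "turn": 0},
  {"claw": 0, "delta_pos": [0, 0, 5], "turn": 0},
  {"claw": 0, "delta_pos": [0, 0, 5], "turn": 0},
  {"claw": 0, "delta_pos": [0, 0, 1], "turn": 0},
  {"claw": 0, "delta_pos": [0, 0, 1], "turn": 0},
  {"claw": 0, "delta_pos": [0, 0, 0], "turn": 0},
])

```text
clock: 5.25
eef_pos: [515.7, 90.1, 152.1]
tcp_rot: [3.142, 0.0, 0.079]
contact_force: [0.8, 0.7, -1.3]
opening: 0.099
grasp_force: 50.5
```

Call:
step_arm([
  {"claw": 0, "delta_pos": [0, 0, 1], "turn": 0},
  {"claw": 0, "delta_pos": [0, 0, 1], "turn": 0},
  {"claw": 0, "delta_pos": [0, 0, 1], "turn": 0},
  {"claw": 0, "delta_pos": [0, 0, 0], "turn": 0},
])

```text
clock: 5.58
eef_pos: [515.7, 90.1, 149.1]
tcp_rot: [3.142, 0.0, 0.079]
contact_force: [-0.5, 0.2, -1.4]
opening: 0.092
grasp_force: 50.5
```

Call:
step_arm([
  {"claw": 0, "delta_pos": [0, 0, 1], "turn": 0},
  {"claw": 0, "delta_pos": [0, 0, 1], "turn": 0},
  {"claw": 0, "delta_pos": [0, 0, 0.5], "turn": 0},
  {"claw": 0, "delta_pos": [0, 0, 0], "turn": 0},
])

```text
clock: 5.92
eef_pos: [515.7, 90.2, 146.6]
tcp_rot: [3.142, 0.0, 0.079]
contact_force: [-0.3, -0.5, -1.0]
opening: 0.102
grasp_force: 50.5
```

Call:
step_arm([
  {"claw": 0, "delta_pos": [0, 0, 0.7], "turn": 0},
  {"claw": 0, "delta_pos": [0, 0, 0.7], "turn": 0},
  {"claw": 0, "delta_pos": [0, 0, 0], "turn": 0},
])

```text
clock: 6.17
eef_pos: [515.8, 90.2, 145.3]
tcp_rot: [3.142, 0.0, 0.079]
contact_force: [-0.4, 0.6, -2.0]
opening: 0.096
grasp_force: 50.5
```

Call:
step_arm([
  {"claw": 0, "delta_pos": [0, 0, 1], "turn": 0},
  {"claw": 0, "delta_pos": [0, 0, 1], "turn": 0},
  {"claw": 0, "delta_pos": [0, 0, 0], "turn": 0},
])

```text
clock: 6.42
eef_pos: [515.7, 90.1, 143.2]
tcp_rot: [3.142, 0.0, 0.079]
contact_force: [0.2, -0.0, -1.1]
opening: 0.101
grasp_force: 50.5
```

Call:
step_arm([
  {"claw": 0, "delta_pos": [0, 0, 1], "turn": 0},
  {"claw": 0, "delta_pos": [0, 0, 1], "turn": 0},
  {"claw": 0, "delta_pos": [0, 0, 1], "turn": 0},
  {"claw": 0, "delta_pos": [0, 0, 0], "turn": 0},
])

```text
clock: 6.75
eef_pos: [515.7, 90.2, 140.2]
tcp_rot: [3.142, 0.0, 0.079]
contact_force: [-0.3, -0.6, -1.5]
opening: 0.097
grasp_force: 50.5
```

It is in the slot, about 7 mm below the tooth tops with no contact force. Easing down.

Call:
step_arm([
  {"claw": 0, "delta_pos": [0, 0, 2], "turn": 0},
  {"claw": 0, "delta_pos": [0, 0, 2], "turn": 0},
  {"claw": 0, "delta_pos": [0, 0, 2], "turn": 0},
  {"claw": 0, "delta_pos": [0, 0, 2], "turn": 0},
  {"claw": 0, "delta_pos": [0, 0, 2], "turn": 0},
  {"claw": 0, "delta_pos": [0, 0, 0], "turn": 0},
])

```text
clock: 7.25
eef_pos: [515.5, 90.1, 129.9]
tcp_rot: [3.142, 0.001, 0.079]
contact_force: [-0.6, 0.5, -1.4]
opening: 0.097
grasp_force: 50.5
```

Call:
step_arm([
  {"claw": 0, "delta_pos": [0, 0, 2], "turn": 0},
  {"claw": 0, "delta_pos": [0, 0, 2], "turn": 0},
  {"claw": 0, "delta_pos": [0, 0, 2], "turn": 0},
  {"claw": 0, "delta_pos": [0, 0, 2], "turn": 0},
  {"claw": 0, "delta_pos": [0, 0, 2], "turn": 0},
  {"claw": 0, "delta_pos": [0, 0, 0], "turn": 0},
])

```text
clock: 7.75
eef_pos: [515.6, 90.1, 119.9]
tcp_rot: [3.142, 0.001, 0.079]
contact_force: [-0.7, -0.5, -1.0]
opening: 0.095
grasp_force: 50.5
```

Call:
step_arm([
  {"claw": 0, "delta_pos": [0, 0, 1.5], "turn": 0},
  {"claw": 0, "delta_pos": [0, 0, 1.5], "turn": 0},
  {"claw": 0, "delta_pos": [0, 0, 1], "turn": 0},
  {"claw": 0, "delta_pos": [0, 0, 0], "turn": 0},
])

```text
clock: 8.08
eef_pos: [515.7, 90.2, 116.2]
tcp_rot: [3.142, 0.0, 0.079]
contact_force: [-0.3, -0.7, -1.0]
opening: 0.098
grasp_force: 50.5
```

Call:
step_arm([
  {"claw": 0, "delta_pos": [0, 0, 0.7], "turn": 0},
  {"claw": 0, "delta_pos": [0, 0, 0.7], "turn": 0},
  {"claw": 0, "delta_pos": [0, 0, 0], "turn": 0},
])

```text
clock: 8.33
eef_pos: [515.8, 90.2, 114.9]
tcp_rot: [-3.142, 0.0, 0.079]
contact_force: [-0.6, 0.3, -1.8]
opening: 0.097
grasp_force: 50.5
```

Call:
step_arm([
  {"claw": 0, "delta_pos": [0, 0, 0.7], "turn": 0},
  {"claw": 0, "delta_pos": [0, 0, 0.7], "turn": 0},
  {"claw": 0, "delta_pos": [0, 0, 0], "turn": 0},
])

```text
clock: 8.58
eef_pos: [515.9, 90.2, 113.5]
tcp_rot: [-3.142, -0.0, 0.079]
contact_force: [-0.3, -0.2, -1.2]
opening: 0.095
grasp_force: 50.7
```

Call:
step_arm([
  {"claw": 0, "delta_pos": [0, 0, 0.5], "turn": 0},
  {"claw": 0, "delta_pos": [0, 0, 0.5], "turn": 0},
  {"claw": 0, "delta_pos": [0, 0, 0], "turn": 0},
])

```text
clock: 8.83
eef_pos: [515.9, 90.2, 112.8]
tcp_rot: [-3.142, -0.0, 0.079]
contact_force: [-0.2, -0.1, 4.0]
opening: 0.101
grasp_force: 51.2
```

It is touching the floor at ~4 N. Releasing and rising.

Call:
step_arm([
  {"claw": 25, "delta_pos": [0, 0, 0], "turn": 0},
  {"claw": 25, "delta_pos": [0, 0, 0], "turn": 0},
  {"claw": 25, "delta_pos": [0, 0, 0], "turn": 0},
  {"claw": 25, "delta_pos": [0, 0, 0], "turn": 0},
  {"claw": 25, "delta_pos": [0, 0, -10], "turn": 0},
  {"claw": 25, "delta_pos": [0, 0, -25], "turn": 0},
  {"claw": 25, "delta_pos": [0, 0, -35], "turn": 0},
  {"claw": 25, "delta_pos": [0, 0, -35], "turn": 0},
])

```text
clock: 9.5
eef_pos: [515.1, 90.1, 218.8]
tcp_rot: [3.141, 0.002, 0.079]
contact_force: [1.5, 0.6, -0.2]
opening: 0.292
grasp_force: 0.0
```

Call:
step_arm([
  {"claw": 34, "delta_pos": [-5, 20, -10], "turn": 0},
  {"claw": 34, "delta_pos": [-5, 41, 0], "turn": 0},
  {"claw": 34, "delta_pos": [-5, 41, 0], "turn": 0},
  {"claw": 34, "delta_pos": [-5, 41, 0], "turn": 0},
  {"claw": 34, "delta_pos": [-5, 41, 0], "turn": 0},
  {"claw": 34, "delta_pos": [-5, 41, 0], "turn": 0},
  {"claw": 34, "delta_pos": [-5, 41, 0], "turn": 0.05},
  {"claw": 34, "delta_pos": [-3, 41, 0], "turn": 0.055},
])

```text
clock: 10.17
eef_pos: [499.6, -220.9, 228.6]
tcp_rot: [3.141, -0.001, -0.028]
contact_force: [0.3, -0.2, 0.1]
opening: 0.394
grasp_force: 0.0
```

Call:
step_arm([
  {"claw": 34, "delta_pos": [0, 18, 0], "turn": 0},
  {"claw": 34, "delta_pos": [0, 0, 0], "turn": 0},
  {"claw": 34, "delta_pos": [0, 0, 0], "turn": 0},
])

```text
clock: 10.42
eef_pos: [499.3, -237.6, 228.0]
tcp_rot: [-3.141, -0.0, -0.028]
contact_force: [-0.4, 0.3, -0.3]
opening: 0.396
grasp_force: 0.0
```

```bash
python3 - <<'E'
from h import *
s=sense(); print(s['eef_pos'],s['tcp_rot'])
f=cam('wrist'); a=f['img']; F={n:cam(n) for n in('scene','top')}; pickle.dump((f,F),open('F3.pkl','wb'))
b=cv2.resize(F['scene']['img'][140:310,190:350],(361,384),interpolation=cv2.INTER_CUBIC)
cv2.imwrite('pics/w2.png',np.hstack([a,b])[:,-800:,::-1])
for X in [(502,-234,130),(580,-236,130),(424,-232,130)]: print(proj(f,X).round())
E
```

```text
[ 499.30733519 -237.6213082   227.99581869] [-3.14134976e+00 -9.92559027e-05 -2.84169406e-02]
[258. 192.]
[257.  87.]
[259. 278.]
```

View pics/w2.png

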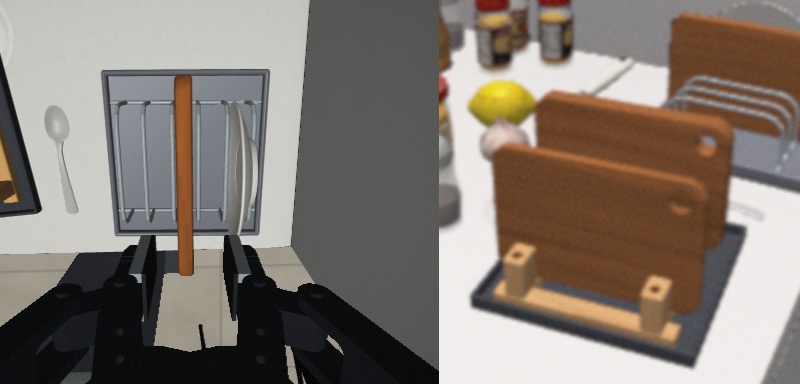

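The first board stands in the narrow slot. In the wrist view the second board's edge is at columns 175–194 of the crop, near the predicted y = −234. Descending to grasp it.

Call:
step_arm([
  {"claw": 34, "delta_pos": [3, -3.6, 0], "turn": 0},
  {"claw": 34, "delta_pos": [0, 0, 20], "turn": 0},
  {"claw": 34, "delta_pos": [0, 0, 30], "turn": 0},
  {"claw": 34, "delta_pos": [0, 0, 30], "turn": 0},
  {"claw": 34, "delta_pos": [0, 0, 25], "turn": 0},
  {"claw": 34, "delta_pos": [0, 0, 12], "turn": 0},
  {"claw": 34, "delta_pos": [0, 0, 6], "turn": 0},
  {"claw": 34, "delta_pos": [0, 0, 0], "turn": 0},
])

```text
clock: 11.23
eef_pos: [502.6, -232.5, 103.9]
tcp_rot: [-3.141, 0.001, -0.025]
contact_force: [-0.6, -0.2, -0.3]
opening: 0.399
grasp_force: 0.0
```

Call:
step_arm([
  {"claw": 0, "delta_pos": [0, 0, 0], "turn": 0},
  {"claw": 0, "delta_pos": [0, 0, 0], "turn": 0},
  {"claw": 0, "delta_pos": [0, 0, 0], "turn": 0},
  {"claw": 0, "delta_pos": [0, 0, 0], "turn": 0},
  {"claw": 0, "delta_pos": [0, 0, 0], "turn": 0},
  {"claw": 0, "delta_pos": [0, 0, 0], "turn": 0},
])

```text
clock: 11.73
eef_pos: [503.9, -233.8, 106.1]
tcp_rot: [3.141, -0.003, -0.026]
contact_force: [0.6, 0.3, 6.8]
opening: 0.141
grasp_force: 50.2
```

Opening is about 12 mm, so this is the 13 mm board and it goes in the middle slot.

Call:
step_arm([
  {"claw": 0, "delta_pos": [0, 0, -5], "turn": 0},
  {"claw": 0, "delta_pos": [0, 0, -15], "turn": 0},
  {"claw": 0, "delta_pos": [0, 0, -25], "turn": 0},
  {"claw": 0, "delta_pos": [0, 0, -30], "turn": 0},
  {"claw": 0, "delta_pos": [0, 0, -30], "turn": 0},
  {"claw": 0, "delta_pos": [0, 0, -30], "turn": 0},
  {"claw": 0, "delta_pos": [0, 0, -20], "turn": -0.05},
  {"claw": 0, "delta_pos": [0, 0, -5], "turn": -0.054},
])

```text
clock: 12.4
eef_pos: [504.0, -234.0, 269.1]
tcp_rot: [3.139, -0.005, 0.08]
contact_force: [1.0, -0.3, -1.4]
opening: 0.143
grasp_force: 49.0
```

Call:
step_arm([
  {"claw": 0, "delta_pos": [5, -15, 0], "turn": 0},
  {"claw": 0, "delta_pos": [5, -35, 0], "turn": 0},
  {"claw": 0, "delta_pos": [5, -40, 0], "turn": 0},
  {"claw": 0, "delta_pos": [5, -40, 0], "turn": 0},
  {"claw": 0, "delta_pos": [5, -40, 0], "turn": 0},
  {"claw": 0, "delta_pos": [5, -40, 0], "turn": 0},
  {"claw": 0, "delta_pos": [5, -40, 0], "turn": 0},
  {"claw": 0, "delta_pos": [5, -25, 0], "turn": 0},
])

```text
clock: 13.07
eef_pos: [520.4, 47.1, 265.1]
tcp_rot: [-3.141, 0.0, 0.079]
contact_force: [0.6, -1.1, -1.4]
opening: 0.145
grasp_force: 49.2
```

Call:
step_arm([
  {"claw": 0, "delta_pos": [0, 0, 0], "turn": 0},
  {"claw": 0, "delta_pos": [0, 0, 0], "turn": 0},
])

```text
clock: 13.23
eef_pos: [520.9, 45.2, 264.8]
tcp_rot: [3.141, 0.0, 0.081]
contact_force: [-0.2, -0.8, -1.7]
opening: 0.148
grasp_force: 49.3
```

Call:
step_arm([
  {"claw": 0, "delta_pos": [0, 0, 15], "turn": 0},
  {"claw": 0, "delta_pos": [0, 0, 25], "turn": 0},
  {"claw": 0, "delta_pos": [0, 0, 25], "turn": 0},
  {"claw": 0, "delta_pos": [0, 0, 20], "turn": 0},
  {"claw": 0, "delta_pos": [0, 0, 12], "turn": 0},
  {"claw": 0, "delta_pos": [0, 0, 8], "turn": 0},
  {"claw": 0, "delta_pos": [0, 0, 3], "turn": 0},
  {"claw": 0, "delta_pos": [0, 0, 0], "turn": 0},
])

```text
clock: 13.9
eef_pos: [521.0, 43.3, 156.4]
tcp_rot: [3.141, 0.001, 0.077]
contact_force: [0.8, -0.2, -0.5]
opening: 0.143
grasp_force: 49.3
```

Call:
step_arm([
  {"claw": 0, "delta_pos": [0, 0, 1.5], "turn": 0},
  {"claw": 0, "delta_pos": [0, 0, 1.5], "turn": 0},
  {"claw": 0, "delta_pos": [0, 0, 1], "turn": 0},
  {"claw": 0, "delta_pos": [0, 0, 0], "turn": 0},
])

```text
clock: 14.23
eef_pos: [521.4, 44.0, 152.9]
tcp_rot: [-3.142, -0.001, 0.078]
contact_force: [-0.3, 0.4, -1.3]
opening: 0.148
grasp_force: 49.3
```

Call:
step_arm([
  {"claw": 0, "delta_pos": [0, -1.5, 0], "turn": 0},
  {"claw": 0, "delta_pos": [0, 0, 1], "turn": 0},
  {"claw": 0, "delta_pos": [0, 0, 1], "turn": 0},
  {"claw": 0, "delta_pos": [0, 0, 0], "turn": 0},
])

```text
clock: 14.57
eef_pos: [521.0, 45.6, 150.4]
tcp_rot: [-3.142, 0.0, 0.078]
contact_force: [0.4, -0.5, -2.4]
opening: 0.148
grasp_force: 49.3
```

Call:
step_arm([
  {"claw": 0, "delta_pos": [0, 0, 1], "turn": 0},
  {"claw": 0, "delta_pos": [0, 0, 1], "turn": 0},
  {"claw": 0, "delta_pos": [0, 0, 1], "turn": 0},
  {"claw": 0, "delta_pos": [0, 0, 0], "turn": 0},
])

```text
clock: 14.9
eef_pos: [520.9, 45.5, 147.3]
tcp_rot: [-3.142, 0.0, 0.078]
contact_force: [0.1, -0.5, -2.2]
opening: 0.149
grasp_force: 49.3
```

Call:
step_arm([
  {"claw": 0, "delta_pos": [0, 0, 0.8], "turn": 0},
  {"claw": 0, "delta_pos": [0, 0, 0.8], "turn": 0},
  {"claw": 0, "delta_pos": [0, 0, 0], "turn": 0},
])

```text
clock: 15.15
eef_pos: [521.0, 45.5, 145.9]
tcp_rot: [3.142, 0.0, 0.078]
contact_force: [-0.2, -0.6, -1.9]
opening: 0.143
grasp_force: 49.3
```

Call:
step_arm([
  {"claw": 0, "delta_pos": [0, 0, 1], "turn": 0},
  {"claw": 0, "delta_pos": [0, 0, 1], "turn": 0},
  {"claw": 0, "delta_pos": [0, 0, 0], "turn": 0},
])

```text
clock: 15.4
eef_pos: [521.0, 45.5, 143.8]
tcp_rot: [-3.142, 0.0, 0.078]
contact_force: [-0.1, 0.2, -2.5]
opening: 0.147
grasp_force: 49.3
```

Call:
step_arm([
  {"claw": 0, "delta_pos": [0, 0, 1], "turn": 0},
  {"claw": 0, "delta_pos": [0, 0, 1], "turn": 0},
  {"claw": 0, "delta_pos": [0, 0, 0], "turn": 0},
])

```text
clock: 15.65
eef_pos: [520.9, 45.5, 141.8]
tcp_rot: [3.142, 0.0, 0.078]
contact_force: [-0.1, 0.2, -1.2]
opening: 0.145
grasp_force: 49.3
```

The board is in the slot (bottom at about 46) with no contact. Continuing down to a TCP height of about 114.

Call:
step_arm([
  {"claw": 0, "delta_pos": [0, 0, 2], "turn": 0},
  {"claw": 0, "delta_pos": [0, 0, 2], "turn": 0},
  {"claw": 0, "delta_pos": [0, 0, 2], "turn": 0},
  {"claw": 0, "delta_pos": [0, 0, 2], "turn": 0},
  {"claw": 0, "delta_pos": [0, 0, 2], "turn": 0},
  {"claw": 0, "delta_pos": [0, 0, 0], "turn": 0},
])

```text
clock: 16.15
eef_pos: [520.8, 45.5, 131.5]
tcp_rot: [-3.142, 0.001, 0.078]
contact_force: [0.2, 0.1, -1.1]
opening: 0.145
grasp_force: 49.3
```

Call:
step_arm([
  {"claw": 0, "delta_pos": [0, 0, 2], "turn": 0},
  {"claw": 0, "delta_pos": [0, 0, 2], "turn": 0},
  {"claw": 0, "delta_pos": [0, 0, 2], "turn": 0},
  {"claw": 0, "delta_pos": [0, 0, 2], "turn": 0},
  {"claw": 0, "delta_pos": [0, 0, 2], "turn": 0},
  {"claw": 0, "delta_pos": [0, 0, 2], "turn": 0},
  {"claw": 0, "delta_pos": [0, 0, 1], "turn": 0},
  {"claw": 0, "delta_pos": [0, 0, 0], "turn": 0},
])

```text
clock: 16.82
eef_pos: [520.9, 45.5, 118.7]
tcp_rot: [-3.142, 0.001, 0.078]
contact_force: [-0.7, 1.2, -1.9]
opening: 0.148
grasp_force: 49.3
```

Call:
step_arm([
  {"claw": 0, "delta_pos": [0, 0, 1], "turn": 0},
  {"claw": 0, "delta_pos": [0, 0, 1], "turn": 0},
  {"claw": 0, "delta_pos": [0, 0, 0.7], "turn": 0},
  {"claw": 0, "delta_pos": [0, 0, 0], "turn": 0},
])

```text
clock: 17.15
eef_pos: [521.0, 45.5, 116.2]
tcp_rot: [3.142, 0.0, 0.078]
contact_force: [-0.0, 0.0, -2.4]
opening: 0.145
grasp_force: 49.3
```

Call:
step_arm([
  {"claw": 0, "delta_pos": [0, 0, 0.7], "turn": 0},
  {"claw": 0, "delta_pos": [0, 0, 0.7], "turn": 0},
  {"claw": 0, "delta_pos": [0, 0, 0], "turn": 0},
])

```text
clock: 17.4
eef_pos: [521.0, 45.5, 114.8]
tcp_rot: [-3.142, 0.0, 0.078]
contact_force: [0.1, -0.6, -1.2]
opening: 0.143
grasp_force: 49.3
```

Call:
step_arm([
  {"claw": 0, "delta_pos": [0, 0, 0.5], "turn": 0},
  {"claw": 0, "delta_pos": [0, 0, 0.5], "turn": 0},
  {"claw": 0, "delta_pos": [0, 0, 0], "turn": 0},
])

```text
clock: 17.65
eef_pos: [521.1, 45.5, 113.8]
tcp_rot: [-3.142, 0.0, 0.078]
contact_force: [0.0, 0.2, -0.6]
opening: 0.142
grasp_force: 49.4
```

Call:
step_arm([
  {"claw": 0, "delta_pos": [0, 0, 0.5], "turn": 0},
  {"claw": 0, "delta_pos": [0, 0, 0.5], "turn": 0},
  {"claw": 0, "delta_pos": [0, 0, 0], "turn": 0},
])

```text
clock: 17.9
eef_pos: [521.2, 45.5, 113.1]
tcp_rot: [-3.142, -0.0, 0.078]
contact_force: [-1.5, -0.6, 3.7]
opening: 0.145
grasp_force: 50.0
```

Floor felt (~5 N). Releasing and backing off.

Call:
step_arm([
  {"claw": 28, "delta_pos": [0, 0, 0], "turn": 0},
  {"claw": 28, "delta_pos": [0, 0, 0], "turn": 0},
  {"claw": 28, "delta_pos": [0, 0, 0], "turn": 0},
  {"claw": 28, "delta_pos": [0, 0, 0], "turn": 0},
  {"claw": 28, "delta_pos": [0, 0, -10], "turn": 0},
  {"claw": 28, "delta_pos": [0, 0, -25], "turn": 0},
  {"claw": 28, "delta_pos": [0, 0, -35], "turn": 0},
  {"claw": 28, "delta_pos": [0, 0, -35], "turn": 0},
])

```text
clock: 18.57
eef_pos: [520.3, 45.4, 219.1]
tcp_rot: [3.142, 0.002, 0.078]
contact_force: [1.2, -0.3, 0.0]
opening: 0.329
grasp_force: 0.0
```

Call:
step_arm([
  {"claw": 28, "delta_pos": [-10, 0, -15], "turn": 0},
  {"claw": 28, "delta_pos": [-30, 0, 0], "turn": 0},
  {"claw": 28, "delta_pos": [-35, 0, 0], "turn": 0},
  {"claw": 28, "delta_pos": [-35, 0, 0], "turn": 0},
  {"claw": 28, "delta_pos": [-15, 0, 0], "turn": 0},
  {"claw": 28, "delta_pos": [0, 0, 0], "turn": 0},
  {"claw": 28, "delta_pos": [0, 0, 0], "turn": 0},
])

```text
clock: 19.15
eef_pos: [396.7, 35.8, 233.9]
tcp_rot: [-3.142, -0.002, 0.078]
contact_force: [0.0, 0.5, 0.5]
opening: 0.333
grasp_force: 0.0
```

```bash
python3 - <<'E'
from h import *
F={n:cam(n) for n in('scene','top')}
a=cv2.resize(F['scene']['img'][140:310,190:350],(376,400),interpolation=cv2.INTER_CUBIC)
b=cv2.resize(F['top']['img'][190:300,170:280],(400,400),interpolation=cv2.INTER_CUBIC)
cv2.imwrite('pics/fin.png',np.hstack([a,b])[:,:,::-1])
E
```

```text
(no output)
```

View pics/fin.png

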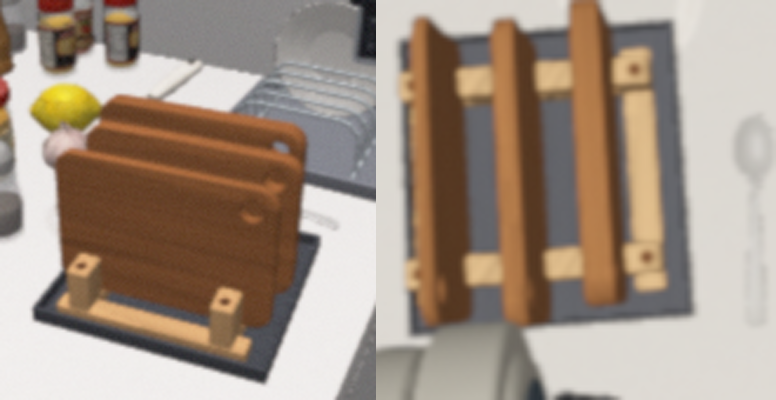

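Both boards stand upright, parallel and level with the resident board, about 10 mm short of it along the slot, which is within tolerance.

```bash
python3 -c "
from rig import *
print(sign_off())"
```

```text
the job is handed in; nothing more can be done
None
```

I put both boards away and handed the job in: the 9 mm board is in the narrow slot and the 13 mm board in the middle slot, both upright and on the slot floor in the last pictures; contact readings stayed under about 5 N and the judge's result was not shown.

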